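Tip the battery pack flat and dock it in the charging bay

TASK

The irrigation battery pack is standing on its end in front of the charging bay: tip it over so that it lies on its base with its carrying handle on top. Then slide it along the bench between the guides, contacts first, press it firmly but gently home against the stops of the charger's contact block, and leave it there on the contacts. Do not lift it clear of the bench or ram the charger, and leave everything else on the bench where it is.

Things in the scene. Friction and masses are not known exactly. Their poses are not given: they have to be found in the camera images.
- pack: Grey plastic battery pack, 151 mm long (x), 99 wide (y), 95 thick (z), about 0.9 kg. Origin: middle of its base, the 151 x 99 face without the handle; +z from base to top face, +x to the contact end (copper pads). It starts on its plain end, +x up, base roughly towards the bay, top face and handle away from it. Too broad to grip except by the handle. Sliding it takes 4 to 8 N; turn it with a firm grip.
- pack_nose (a point): Middle of the pack's contact end face, 50 mm above the base. Pack standing: middle of its upper end, 151 mm above the bench. Pushed on the top face near its upper edge, the pack tips over the lower edge of its base towards the bay; pushed below mid height it slides. Past a lean of 32 degrees it falls by itself, about in place; on the way the handle swings up and over, 134 mm above the bench at most.
- pack_handle (a point): Middle of the pack's black handle bar, which runs across the pack (along its y): 74 mm long, 16 mm thick along the pack's x, 13 to 28 mm above the top face, 30 mm from the pack's middle towards the plain end. Pack lying: bar 115 mm above the bench, free on both sides to be gripped from above, fingers closing along the pack's x. Pack standing: 45 mm above the bench, 20 mm out of the top face.
- charger: Charging dock screwed to the bench: grey housing 120 mm deep, 150 wide, 111 high, fins to 121. Origin: on the bench under the middle of its front face; +x into the housing, the way the pack is slid in. A black contact block with two rubber stops (y = +-34 mm, 35 to 65 mm above the bench, giving 1 mm per 10 N) stands out of the front, two sprung copper pins between them. More than 20 N from the pack harms it.
- guides: Two steel angle guides on the bench in front of the charger, 36 mm high, parallel and 104 mm apart inside (the pack is 99) from 20 to 125 mm in front of the housing, then flared to about 134 mm apart at 155 mm in front. Origin and axes as the charger.
- bay_mouth (a point): Point on the bench midway between the flared ends of the guides, 155 mm in front of the housing; axes as the charger. About the bay's inner end: the contact block was set by hand and is not measured; its stop faces are anywhere from 6 to 30 mm in front of the housing, so the end must be felt. The pins reach 6 mm further out, give way at about 1 N, and friction keeps the pack on them.
- clay_pot: Bystander: empty terracotta pot, 90 mm across, 85 mm high.
- pot_stack: Bystander: stack of black plastic pots, 96 mm across, 108 mm high.
- seed_jar: Bystander: seed jar with steel cap, 60 mm across, 85 mm high.
- trowel: Bystander: steel hand trowel with a wooden handle lying flat behind the charger, 260 mm long along its x.
- tool_battery: Bystander: small black cordless-tool battery lying flat, 115 x 76 x 65 mm.
- hose_nozzle: Bystander: brass hose nozzle lying flat, 122 mm long along its x, 36 mm thick.
- sprayer: Bystander: white hand sprayer, 72 mm across, 157 mm high.
Things that resemble listed ones, but are neither listed nor needed, are in the scene too. What is shaped like the pack but green or purple is not meant.

How it is judged:
By the outcome, as a careful person would: the job done as asked, in the order asked, and still so for the second after the job is handed in, with the robot touching nothing.
It also fails if it takes over 70 s, if anything falls off the work surface, if the arm or the gripper's body presses on something with over 40 N, if the wrist force passes 120 N, or if a joint passes its speed limit or range.

ROBOT

A 7-joint arm with a two-finger parallel gripper is mounted at the origin on the work surface. World frame = base frame: x ahead of the robot, y to its left, z up, the work surface at z = 0. Lengths are in m, angles in rad, forces in N, time in s.
With the tool pointing down it reaches from about 0.4 to 0.875 m from the base axis. Payload 19.3 kg.
Tool frame: the origin (TCP) lies at the very end of the fingers, on their centre line; the grasp point (between the pads) lies 19 mm behind it; z points along the fingers, y is the direction in which the jaws open and shut (so a half turn about z gives the same grasp; the last joint's range is limited). The gripper opens to 85 mm and grips with 20 to 120 N. Pads are 22 mm wide; open, the fingers measure 114 mm over their backs; the gripper's body (76 mm by 85 mm) begins 54 mm behind the grasp point. The pads swing forward as they close: fully open they stand 13 mm farther back than shut.
Start: joints at [-1.225, 0.521, -0.036, 1.599, 0.021, 1.021, -0.113], TCP at [0.252, 0.572, 0.231] pointing down, gripper open.
Joint ranges: [-2.91, 2.91], [-0.3, 2.13], [-1.5, 1.42], [0.17, 2.43], [-1.26, 4.41], [0.16, 1.93], [-2.52, 2.52]. Speed limits (rad/s): [1.89, 1.89, 2.39, 2.39, 3.01, 3.01, 3.01].

INTERFACE

Orientations are given as a rotation vector (axis times angle).
In Python, from cell import arm gives the robot as it stands.
- The arm moves only by the tool drive_tool, never from a script. Its arguments are lists of equal length, an entry for each row: "travel": the shift along the tool's x, y, z in m, a list of three; "twist": the turn, a rotation vector about the tool's x, y, z in degrees, a list of three; "claw": the finger opening in m, from 0 to 0.0854. A call has 1 to 5 rows; each row is the pose to reach, as a shift and turn from the pose commanded when the call began, along the tool's axes at that moment; what a row does not reach only later rows make up. A row lasts 1/10 s, in which the tool goes at most 50 mm and 8.59 degrees, less where a joint would pass 70% of its speed; a pose out of reach is approached as far as the arm can. A call with a gripper value outside its range is refused whole. The fingers move at their own pace and stop on an object; "newtons" is the grip in N (left out, the last holds). Time passes only in rows, so rows that repeat a pose let the fingers close. It gives the time, the measured TCP pose, the force and the opening at its end, in the units of the state.
- arm.read_state(): the state, without advancing time (a new reading comes with each control period).
- arm.read_camera(name): name is "scene" or "top" or "wrist"; returns a dict with "frame" (420x560x3 uint8, red, green, blue), "mtx" (3x3 intrinsics, pixels), "camera_from_world" (4x4, takes a point from world to camera coordinates); the wrist camera has in their place "hand_eye" (4x4, takes a point from camera to tool coordinates, whose origin is the TCP and whose axes are the flange's). Camera axes: x right, y down, z forward; pixel columns grow to the right and rows downward; lengths in m; the calibration is good to about 2 mm. A picture is of the moment at which its call begins: read the wrist's pose just before it. There is no depth.
- arm.job_done(): hands the job in, once; it reports no verdict.
The state is a dict: "t": time; "qpos": joint angles; "joint_velocities": joint speeds; "joint_torque": joint torques, N m; "eef_pos": TCP position; "orientation": TCP orientation; "contact_force": force on the tool from outside, world axes, zero at the start; "torque": the same for the moment, N m; "width": finger opening in m.
Only numpy, scipy, OpenCV 4.12 (cv2) and the standard library are available. Lean on these libraries where they do the work, as an engineer would, in place of code of your own. Each camera call takes 0.05 s, during which the arm holds its last target. There are 200 camera calls.

## Working session

There is one attempt and no reset: what is moved stays moved. The work goes in short steps, Python scripts to look and compute and a tool call to move; the robot and the scene stay as the last step left them, time stands still between calls to the robot, and variables do not carry over. Pictures are saved under pics/ and viewed, about 8 in all and at most 12, crops included, and the job is handed in when it is done.

Besides the shell and the picture viewer there is one more tool, called after ">>>" as name(argument=value, ...) on one line, values as JSON. drive_tool: Moves the arm, as the interface text tells. Its arguments: {"type":"object","properties":{"travel":{"type":"array","items":{"type":"array","items":{"type":"number"}}},"twist":{"type":"array","items":{"type":"array","items":{"type":"number"}}},"claw":{"type":"array","items":{"type":"number"}},"newtons":{"type":"number"}},"required":["travel","twist","claw"]}

```bash
mkdir -p pics; python3 - <<'E'
from cell import arm
import cv2,numpy as np
s=arm.read_state(); print({k:np.round(v,3).tolist() for k,v in s.items()})
for n in("scene","top"):
    c=arm.read_camera(n); np.savez(f"pics/{n}0.npz",**c); cv2.imwrite(f"pics/{n}0.png",cv2.resize(c["frame"][:,:,::-1],(800,600),interpolation=cv2.INTER_CUBIC)); print(c["mtx"],c["camera_from_world"].round(3))
E
```

```text
{'t': 0.0, 'qpos': [-1.225, 0.522, -0.036, 1.6, 0.021, 1.021, -0.113], 'joint_velocities': [-0.0, 0.001, -0.0, -0.001, -0.0, 0.002, -0.001], 'joint_torque': [0.001, -92.711, 1.98, -36.993, 0.018, 0.008, -0.0], 'eef_pos': [0.252, 0.571, 0.231], 'orientation': [-0.648, -3.074, 0.002], 'contact_force': [0.552, -0.29, 0.146], 'torque': [-0.011, -0.029, 0.003], 'width': 0.085}
[[434.32108926   0.         281.5156345 ]
 [  0.         434.32108926 206.82920315]
 [  0.           0.           1.        ]] [[ 0.121  0.993  0.004 -0.101]
 [ 0.675 -0.079 -0.734 -0.275]
 [-0.728  0.091 -0.679  1.581]
 [ 0.     0.     0.     1.   ]]
[[419.78639073   0.         283.19232853]
 [  0.         419.78639073 207.48422713]
 [  0.           0.           1.        ]] [[ 0.008 -1.     0.013  0.014]
 [-0.994 -0.009 -0.112  0.566]
 [ 0.113 -0.012 -0.994  1.196]
 [ 0.     0.     0.     1.   ]]
```

View pics/top0.png

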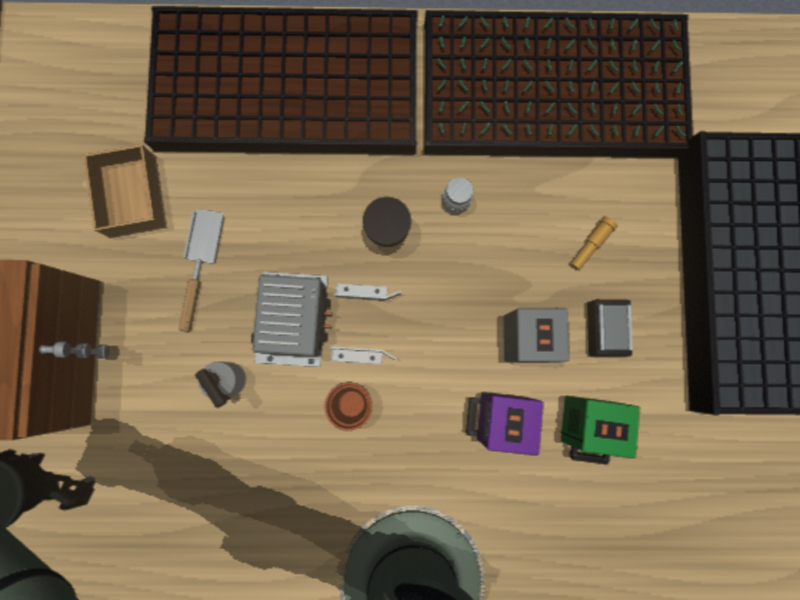

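View pics/scene0.png

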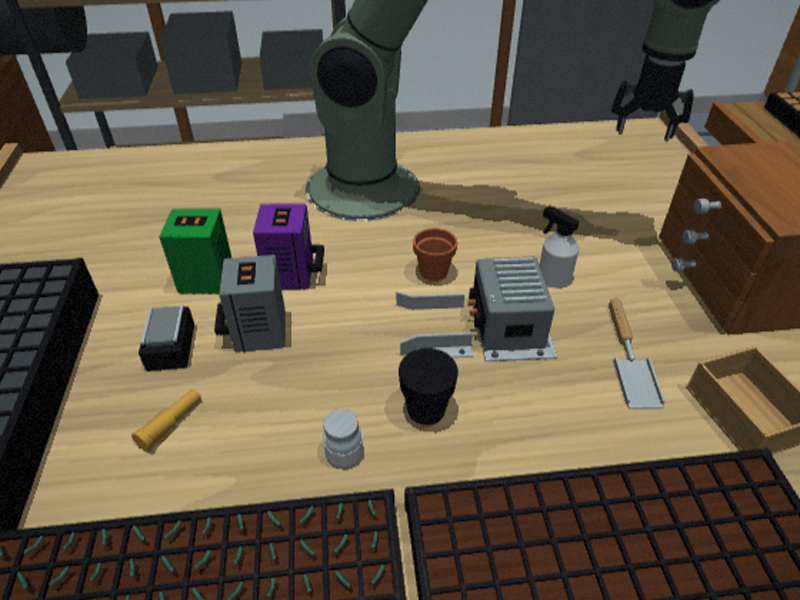

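The top view shows the grey pack (upper end about (540,335)), the tool battery just behind it at (610,328), and the bay at (330,315). The scene view shows its handle on the side away from the bay. I'll take an enlarged crop for measuring.

```bash
cat > h.py <<'E'
import numpy as np,cv2
def pix2w(c,uv,z):
    M=c["camera_from_world"];R=M[:3,:3];o=-R.T@M[:3,3]
    d=R.T@np.linalg.inv(c["mtx"])@[uv[0],uv[1],1]
    return o+d*(z-o[2])/d[2]
def w2pix(c,p):
    M=c["camera_from_world"];q=c["mtx"]@(M[:3,:3]@np.array(p)+M[:3,3]);return q[:2]/q[2]
E
python3 - <<'E'
import cv2
f=cv2.imread("pics/top0.png") if 0 else None
import numpy as np
c=np.load("pics/top0.npz");im=c["frame"][:,:,::-1]
a=cv2.resize(im[180:270,165:305],None,fx=5.7,fy=3.2*0+5.7,interpolation=cv2.INTER_CUBIC)[:,:798]
cv2.imwrite("pics/bay.png",a)
b=cv2.resize(im[195:265,335:455],None,fx=6.6,fy=6.6,interpolation=cv2.INTER_CUBIC)
cv2.imwrite("pics/pk.png",b);print(a.shape,b.shape)
E
```

```text
(513, 798, 3) (462, 792, 3)
```

View pics/bay.png

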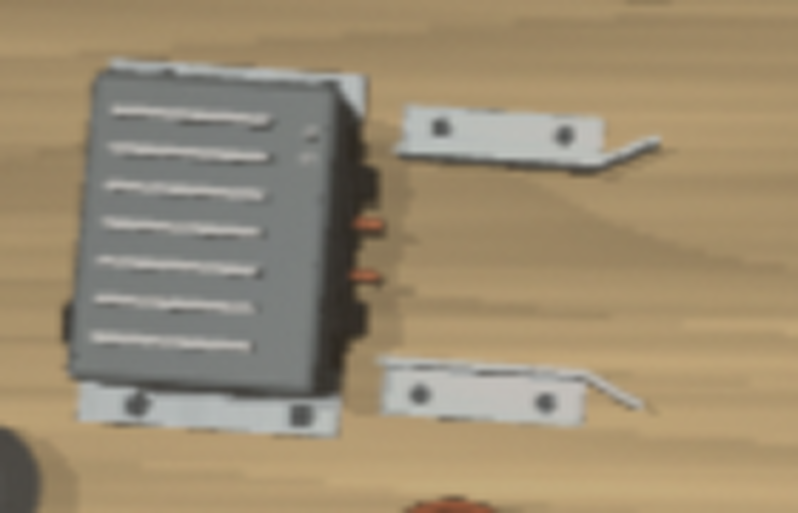

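View pics/pk.png

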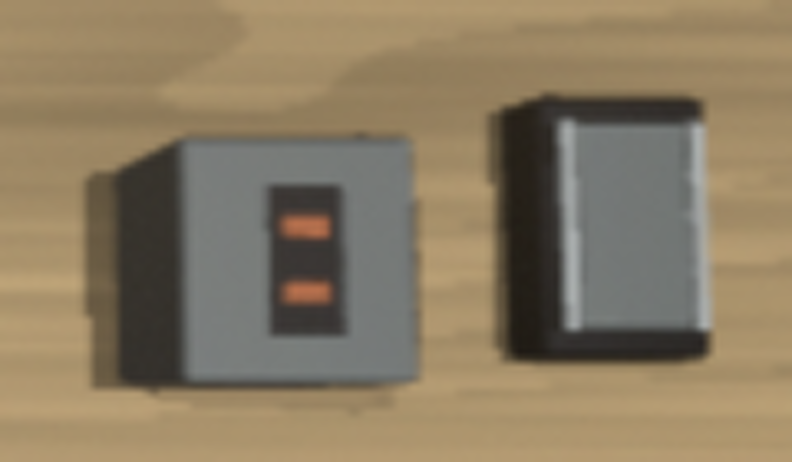

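Bay crop: guides' inner top edges run (397,153)-(600,168) and (380,358)-(585,375), with flare ends at (658,142) and (643,408). The housing's front top edge is (337,83)-(313,390). Pack crop: upper end corners are (183,140), (410,138), (418,380) and (185,383); the tool battery's near bottom edge is at about x=500.

```bash
python3 - <<'E'
import numpy as np
from h import *
c=dict(np.load("pics/top0.npz"))
B=lambda u,v:((u+.5)/5.7-.5+165,(v+.5)/5.7-.5+180)
P=lambda u,v:((u+.5)/6.6-.5+335,(v+.5)/6.6-.5+195)
for n,u,v,z in[("gU in",397,153,.036),("gU out",600,168,.036),("gL in",380,358,.036),("gL out",585,375,.036),("fU",658,142,.036),("fL",643,408,.036),("chU",337,83,.111),("chL",313,390,.111)]: print(n,pix2w(c,B(u,v),z).round(4))
pk=np.array([pix2w(c,P(u,v),.151) for u,v in[(183,140),(410,138),(418,380),(185,383)]]);print(pk.round(4),pk.mean(0).round(4))
for u,v,z in[(558,118,.065),(705,120,.065),(710,330,.065),(563,330,.065),(548,98,.055),(507,110,0),(507,358,0)]: print("tb",pix2w(c,P(u,v),z).round(4))
c=dict(np.load("pics/scene0.npz"))
for w in pk: print((w2pix(c,w)+.5)*800/560-.5)
E
```

```text
gU in [0.5669 0.1613 0.036 ]
gU out [0.5602 0.0575 0.036 ]
gL in [0.4624 0.1677 0.036 ]
gL out [0.4547 0.0639 0.036 ]
fU [0.5738 0.028  0.036 ]
fL [0.4383 0.0344 0.036 ]
chU [0.5919 0.1829 0.111 ]
chL [0.4449 0.1908 0.111 ]
[[ 0.532  -0.189   0.151 ]
 [ 0.5336 -0.2802  0.151 ]
 [ 0.4372 -0.2812  0.151 ]
 [ 0.4353 -0.1885  0.151 ]] [ 0.4846 -0.2348  0.151 ]
tb [ 0.5512 -0.3691  0.065 ]
tb [ 0.5509 -0.433   0.065 ]
tb [ 0.4604 -0.432   0.065 ]
tb [ 0.4598 -0.3687  0.065 ]
tb [ 0.561  -0.3684  0.055 ]
tb [ 0.5614 -0.3679  0.    ]
tb [ 0.4488 -0.3649  0.    ]
[273.02781125 288.52655434]
[219.21904014 293.29985524]
[223.63325972 257.91300381]
[274.93530969 253.56989822]
```

```bash
cat >> h.py <<'E'
from scipy.spatial.transform import Rotation as Ro
def plan(s,p,yaw=None):
    """tool-frame travel/twist to p; tool down with tool y at world yaw deg"""
    R=Ro.from_rotvec(s["orientation"])
    t=R.inv().apply(np.array(p)-s["eef_pos"]);w=None
    if yaw is not None:
        a=np.radians(yaw);y=np.array([np.cos(a),np.sin(a),0]);z=np.array([0,0,-1.])
        T=Ro.from_matrix(np.c_[np.cross(y,z),y,z]);w=(R.inv()*T).as_rotvec(degrees=True).round(2)
    print("to",p,"travel",t.round(4),"twist",w)
E
python3 - <<'E'
from cell import arm
from h import *
s=arm.read_state(); print(Ro.from_rotvec(s["orientation"]).as_matrix().round(3))
for y in(90,-90):
  plan(s,[.40,.40,.23],y);plan(s,[.47,.0,.23],y);plan(s,[.485,-.32,.20],y)
E
```

```text
[[-0.915  0.404 -0.   ]
 [ 0.404  0.915 -0.001]
 [-0.    -0.001 -1.   ]]
to [0.4, 0.4, 0.23] travel [-0.2043 -0.0972  0.0009] twist [-6.000e-02 -1.000e-02 -2.382e+01]
to [0.47, 0.0, 0.23] travel [-0.4299 -0.4349  0.0013] twist [-6.000e-02 -1.000e-02 -2.382e+01]
to [0.485, -0.32, 0.2] travel [-0.5729 -0.7215  0.0316] twist [-6.000e-02 -1.000e-02 -2.382e+01]
to [0.4, 0.4, 0.23] travel [-0.2043 -0.0972  0.0009] twist [-1.0000e-02  8.0000e-02  1.5618e+02]
to [0.47, 0.0, 0.23] travel [-0.4299 -0.4349  0.0013] twist [-1.0000e-02  8.0000e-02  1.5618e+02]
to [0.485, -0.32, 0.2] travel [-0.5729 -0.7215  0.0316] twist [-1.0000e-02  8.0000e-02  1.5618e+02]
```

>>> drive_tool(travel=[[-0.045, -0.021, 0], [-0.09, -0.042, 0], [-0.135, -0.064, 0], [-0.18, -0.085, 0], [-0.204, -0.097, 0]], twist=[[0, 0, -5], [0, 0, -10], [0, 0, -15], [0, 0, -20], [0, 0, -23.8]], claw=[0, 0, 0, 0, 0])

```text
t: 0.6
eef_pos: [0.4026, 0.3969, 0.2312]
orientation: [0.001, 3.141, -0.002]
contact_force: [0.1, 0.7, -0.3]
width: 0.0122
```

```bash
python3 - <<'E'
from cell import arm
from h import *
s=arm.read_state()
print(s["t"],s["eef_pos"],s["width"],s["qpos"].round(2) if hasattr(s["qpos"],"round") else s["qpos"])
for p in([.46,.15,.23],[.485,-.1,.23],[.485,-.325,.2]): plan(s,p,90)
E
```

```text
0.6 [0.40257387 0.3969032  0.23119603] 0.01220817312568052 [-0.81  0.43 -0.1   1.76  0.05  0.96  0.64]
to [0.46, 0.15, 0.23] travel [-0.0576 -0.2469  0.0016] twist [-0.08  0.04 -0.03]
to [0.485, -0.1, 0.23] travel [-0.0827 -0.4969  0.0019] twist [-0.08  0.04 -0.03]
to [0.485, -0.325, 0.2] travel [-0.0828 -0.7218  0.0322] twist [-0.08  0.04 -0.03]
```

>>> drive_tool(travel=[[-0.011, -0.048, 0], [-0.022, -0.096, 0], [-0.033, -0.144, 0], [-0.044, -0.192, 0], [-0.055, -0.24, 0]], twist=[[0, 0, 0], [0, 0, 0], [0, 0, 0], [0, 0, 0], [0, 0, 0]], claw=[0, 0, 0, 0, 0])

```text
t: 1.1
eef_pos: [0.4547, 0.1586, 0.2313]
orientation: [-0.001, -3.141, 0.0]
contact_force: [1.7, -1.0, 0.1]
width: 0.0
```

>>> drive_tool(travel=[[-0.005, -0.049, 0], [-0.01, -0.098, 0], [-0.015, -0.147, 0], [-0.02, -0.196, 0], [-0.027, -0.243, 0]], twist=[[0, 0, 0], [0, 0, 0], [0, 0, 0], [0, 0, 0], [0, 0, 0]], claw=[0, 0, 0, 0, 0])

```text
t: 1.6
eef_pos: [0.4813, -0.0846, 0.2314]
orientation: [-0.001, -3.142, 0.0]
contact_force: [0.2, 0.5, 0.0]
width: -0.0001
```

>>> drive_tool(travel=[[0, -0.049, 0], [0, -0.098, 0], [0, -0.147, 0], [0, -0.196, 0], [0, -0.239, 0]], twist=[[0, 0, 0], [0, 0, 0], [0, 0, 0], [0, 0, 0], [0, 0, 0]], claw=[0, 0, 0, 0, 0])

```text
t: 2.1
eef_pos: [0.4809, -0.3239, 0.2311]
orientation: [-0.002, -3.141, 0.0]
contact_force: [0.6, 1.3, -0.1]
width: -0.0001
```

>>> drive_tool(travel=[[-0.003, 0, 0.045], [-0.003, 0, 0.085], [-0.003, 0, 0.092], [-0.003, 0.008, 0.092], [-0.003, 0.016, 0.092]], twist=[[0, 0, 0], [0, 0, 0], [0, 0, 0], [0, 0, 0], [0, 0, 0]], claw=[0, 0, 0, 0, 0])

```text
t: 2.6
eef_pos: [0.4853, -0.3051, 0.1409]
orientation: [0.001, 3.14, -0.001]
contact_force: [-0.1, 0.1, -0.2]
width: -0.0
```

>>> drive_tool(travel=[[0, 0.006, 0], [0, 0.012, 0], [0, 0.018, 0], [0, 0.024, 0], [0, 0.03, 0]], twist=[[0, 0, 0], [0, 0, 0], [0, 0, 0], [0, 0, 0], [0, 0, 0]], claw=[0, 0, 0, 0, 0])

```text
t: 3.1
eef_pos: [0.4867, -0.2834, 0.1451]
orientation: [0.008, 3.131, -0.019]
contact_force: [-14.1, -43.2, 77.0]
width: 0.0003
```

```bash
python3 - <<'E'
from cell import arm
from h import *
c=arm.read_camera("scene")
s=arm.read_state();print(s["eef_pos"],s["contact_force"],s["torque"],s["qpos"])
im=c["frame"][:,:,::-1][90:290,80:345]
cv2.imwrite("pics/s1.png",cv2.resize(im,None,fx=3,fy=3,interpolation=cv2.INTER_CUBIC))
E
```

```text
[ 0.48688832 -0.28309116  0.1455964 ] [-12.89696009 -34.93930172  63.26804544] [-6.94148716  2.67871044  0.06080231] [ 0.31338573  0.53066651  0.14350712  1.86349387 -0.09744187  0.73920186
  2.07410673]
```

View pics/s1.png

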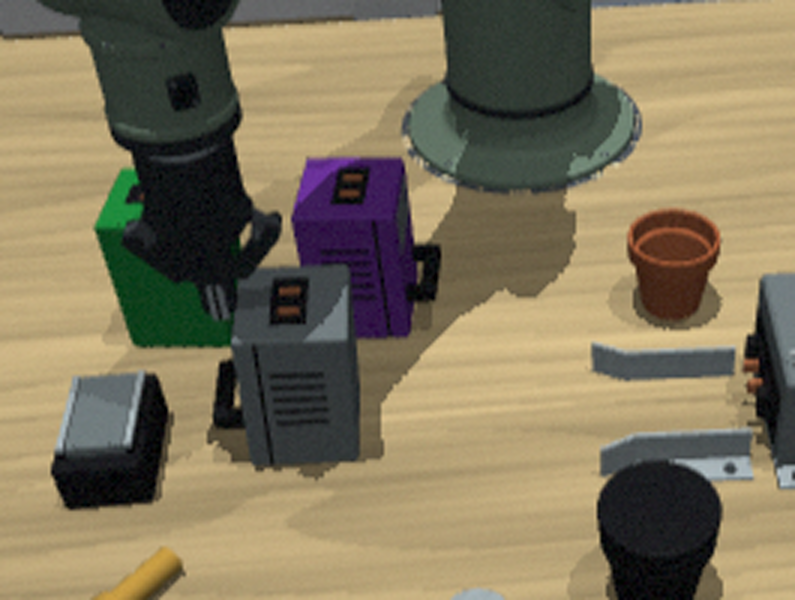

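The picture shows the gripper's outer knuckle (around (265,235)) resting on the pack's upper edge, and the pack is still standing. I'll lift off, back away and turn the gripper 90° so its narrow side does the pushing.

>>> drive_tool(travel=[[0, 0, -0.03], [0, -0.01, -0.06], [0, -0.03, -0.08], [0, -0.04, -0.08], [0, -0.04, -0.08]], twist=[[0, 0, 0], [0, 0, 0], [0, 0, 8.5], [0, 0, 17], [0, 0, 25]], claw=[0, 0, 0, 0, 0])

```text
t: 3.65
eef_pos: [0.4847, -0.3167, 0.2209]
orientation: [0.692, 3.062, -0.001]
contact_force: [-0.2, 0.6, 0.0]
width: -0.0001
```

>>> drive_tool(travel=[[0, 0, 0], [0, 0, 0], [0, 0, 0], [0, 0, 0], [0, 0, 0]], twist=[[0, 0, 8], [0, 0, 16], [0, 0, 24], [0, 0, 32], [0, 0, 40]], claw=[0, 0, 0, 0, 0])

```text
t: 4.15
eef_pos: [0.4849, -0.315, 0.2202]
orientation: [1.695, 2.644, 0.001]
contact_force: [0.6, -0.1, -0.2]
width: -0.0
```

>>> drive_tool(travel=[[0, 0, 0], [0, 0, 0], [0, 0, 0], [0, 0, 0], [0, 0, 0]], twist=[[0, 0, 8], [0, 0, 16], [0, 0, 25], [0, 0, 25], [0, 0, 25]], claw=[0, 0, 0, 0, 0])

```text
t: 4.65
eef_pos: [0.4848, -0.315, 0.2197]
orientation: [2.216, 2.226, 0.0]
contact_force: [-0.1, -0.1, -0.5]
width: -0.0001
```

```bash
python3 - <<'E'
from cell import arm
from h import *
c=arm.read_camera("top");np.savez("pics/top1.npz",**c)
s=arm.read_state();print(s["t"],s["eef_pos"],s["contact_force"],np.round(s["qpos"],2)); plan(s,[.485,-.315,.14],0)
im=c["frame"][:,:,::-1][180:280,325:465]
cv2.imwrite("pics/s2.png",cv2.resize(im,None,fx=5.7,fy=5.7,interpolation=cv2.INTER_CUBIC))
E
```

```text
4.7 [ 0.48477997 -0.31512295  0.21965311] [ 0.70928879 -0.00684374 -0.50367149] [ 0.08  0.52  0.56  1.76 -0.33  0.96  0.78]
to [0.485, -0.315, 0.14] travel [0.0001 0.0002 0.0797] twist [0.03 0.   0.24]
```

View pics/s2.png

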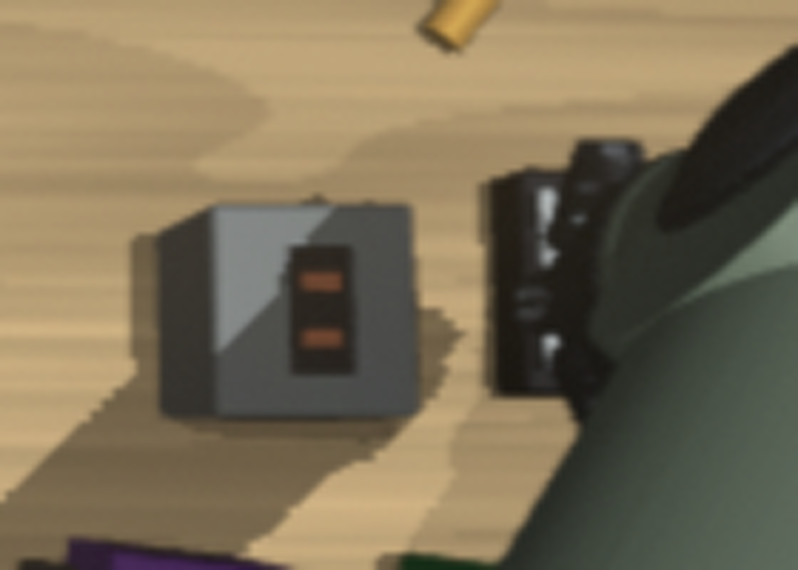

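The pack still stands where it was (corners (213,203) to (418,415)). Now I'll tip it with the narrow side.

>>> drive_tool(travel=[[0, 0, 0.045], [0, 0, 0.08], [0, 0, 0.08], [0.012, 0, 0.08], [0.022, 0, 0.08]], twist=[[0, 0, 0], [0, 0, 0], [0, 0, 0], [0, 0, 0], [0, 0, 0]], claw=[0, 0, 0, 0, 0])

```text
t: 5.2
eef_pos: [0.4852, -0.293, 0.141]
orientation: [2.22, 2.22, 0.002]
contact_force: [0.6, 1.2, -0.1]
width: -0.0
```

>>> drive_tool(travel=[[0.004, 0, 0], [0.008, 0, 0], [0.012, 0, 0]], twist=[[0, 0, 0], [0, 0, 0], [0, 0, 0]], claw=[0, 0, 0])

```text
t: 5.5
eef_pos: [0.4851, -0.2817, 0.1403]
orientation: [2.22, 2.22, 0.001]
contact_force: [0.6, -4.2, 4.1]
width: 0.0002
```

>>> drive_tool(travel=[[0.008, 0, -0.001], [0.016, 0, -0.002], [0.024, 0, -0.003], [0.031, 0, -0.004], [0.038, 0, -0.005]], twist=[[0, 0, 0], [0, 0, 0], [0, 0, 0], [0, 0, 0], [0, 0, 0]], claw=[0, 0, 0, 0, 0])

```text
t: 6.0
eef_pos: [0.4846, -0.2426, 0.1443]
orientation: [-2.221, -2.221, -0.0]
contact_force: [-0.8, -2.2, 2.3]
width: 0.0
```

>>> drive_tool(travel=[[0.006, 0, -0.001], [0.012, 0, -0.002], [0.018, 0, -0.003], [0.023, 0, -0.004], [0.028, 0, -0.005]], twist=[[0, 0, 0], [0, 0, 0], [0, 0, 0], [0, 0, 0], [0, 0, 0]], claw=[0, 0, 0, 0, 0])

```text
t: 6.5
eef_pos: [0.4845, -0.2149, 0.1493]
orientation: [-2.222, -2.221, 0.0]
contact_force: [-0.1, 0.2, 0.3]
width: -0.0002
```

>>> drive_tool(travel=[[0, 0, -0.045], [0, 0, -0.09], [0, 0, -0.09], [0, 0, -0.09], [0, 0, -0.09]], twist=[[0, 0, -8], [0, 0, -16], [0, 0, -24], [0, 0, -32], [0, 0, -40]], claw=[0.085, 0.085, 0.085, 0.085, 0.085])

```text
t: 7.0
eef_pos: [0.4846, -0.2151, 0.2396]
orientation: [1.32, 2.851, 0.0]
contact_force: [0.1, 0.6, -0.6]
width: 0.0728
```

>>> drive_tool(travel=[[0, 0, 0], [0, 0, 0], [0, 0, 0], [0, 0, 0], [0, 0, 0]], twist=[[0, 0, -8], [0, 0, -16], [0, 0, -24], [0, 0, -32], [0, 0, -40]], claw=[0.085, 0.085, 0.085, 0.085, 0.085])

```text
t: 7.5
eef_pos: [0.4845, -0.2152, 0.2393]
orientation: [-0.266, -3.13, -0.0]
contact_force: [-0.9, -0.5, -1.4]
width: 0.0848
```

```bash
python3 - <<'E'
from cell import arm
from h import *
c=arm.read_camera("top");np.savez("pics/top2.npz",**c)
s=arm.read_state();print(s["t"],s["eef_pos"],s["contact_force"],np.round(s["qpos"],2),s["width"])
w=arm.read_camera("wrist");np.savez("pics/w2.npz",pos=s["eef_pos"],ori=s["orientation"],**w)
a=cv2.resize(c["frame"][:,:,::-1][170:290,300:460],(800,600),interpolation=cv2.INTER_CUBIC)
cv2.imwrite("pics/s3.png",a)
cv2.imwrite("pics/w3.png",cv2.resize(w["frame"][:,:,::-1],(800,600)))
E
```

```text
7.55 [ 0.48450554 -0.21525391  0.2393029 ] [-0.13559444 -0.76083269 -0.42461524] [ 0.11  0.37  0.25  1.85 -0.11  0.93  1.83] 0.08499460759160082
```

View pics/s3.png

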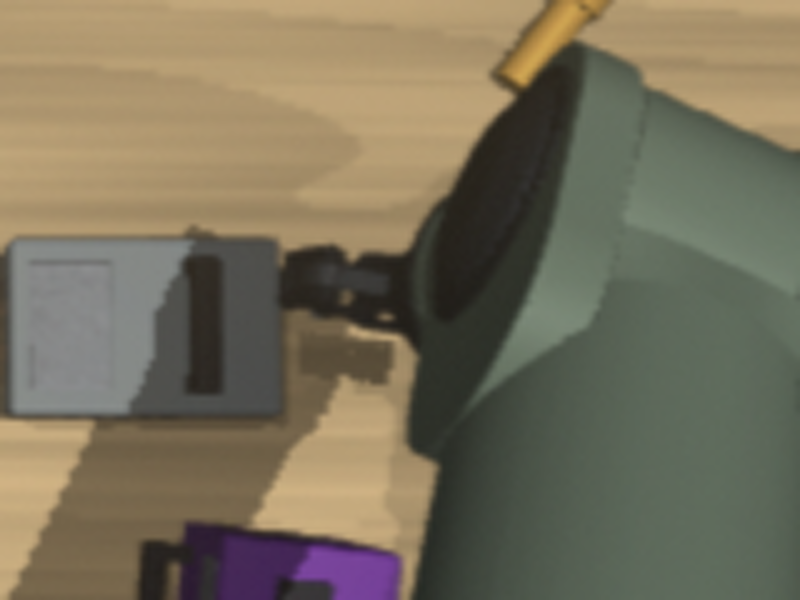

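View pics/w3.png

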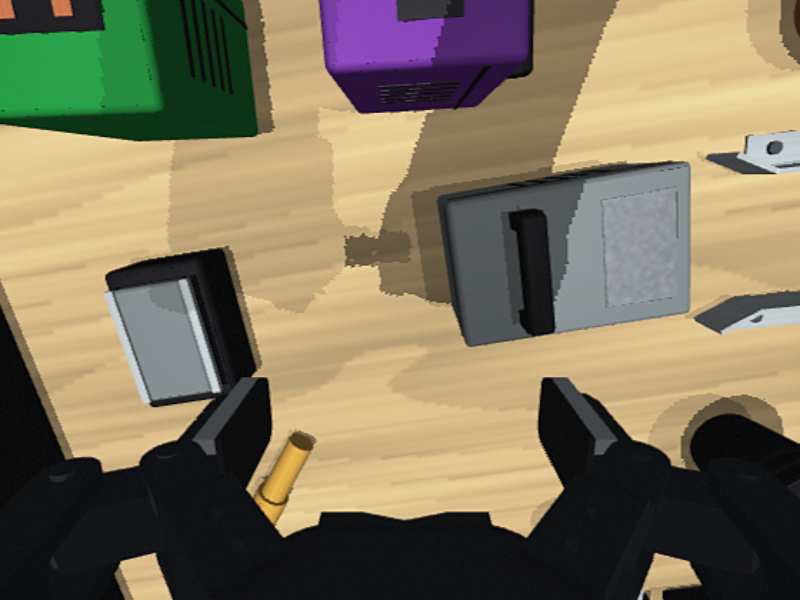

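Pack lies on its base, handle up. In the top crop the top face corners are (10,240), (279,239), (283,413) and (9,413), and the handle bar runs (205,256)-(206,392).

```bash
python3 - <<'E'
from h import *
from cell import arm
c=dict(np.load("pics/top2.npz"))
P=lambda u,v:((u+.5)/5-.5+300,(v+.5)/5-.5+170)
k=np.array([pix2w(c,P(*q),.095) for q in[(10,240),(279,239),(283,413),(9,413)]]);print(k.round(4),k.mean(0))
h=[pix2w(c,P(*q),.123) for q in[(205,256),(206,392)]];print(np.round(h,4),np.mean(h,0))
w=np.load("pics/w2.npz");R=Ro.from_rotvec(w["ori"]).as_matrix();T=w["hand_eye"]
o=R@T[:3,3]+w["pos"]
def W(u,v,z):
    d=R@T[:3,:3]@np.linalg.inv(w["mtx"])@[(u+.5)*.7-.5,(v+.5)*.7-.5,1]; return o+d*(z-o[2])/d[2]
for q in[(440,198),(690,163),(690,315),(470,346)]: print("wr",W(*q,.095).round(4))
for q in[(532,212),(541,332)]: print("wrh",W(*q,.123).round(4))
s=arm.read_state(); plan(s,[.484,-.143,.18],90.5)
E
```

```text
[[ 0.5308 -0.0318  0.095 ]
 [ 0.5327 -0.1811  0.095 ]
 [ 0.4367 -0.1822  0.095 ]
 [ 0.4355 -0.0315  0.095 ]] [ 0.48391707 -0.10666073  0.095     ]
[[ 0.5205 -0.1357  0.123 ]
 [ 0.4474 -0.1357  0.123 ]] [ 0.48394992 -0.13571195  0.123     ]
wr [ 0.4329 -0.1845  0.095 ]
wr [ 0.4366 -0.0323  0.095 ]
wr [ 0.5344 -0.0313  0.095 ]
wr [ 0.5329 -0.178   0.095 ]
wrh [ 0.4471 -0.1364  0.123 ]
wrh [ 0.5193 -0.137   0.123 ]
to [0.484, -0.143, 0.18] travel [0.0129 0.0712 0.0593] twist [ 1.000e-02 -0.000e+00 -1.039e+01]
```

>>> drive_tool(travel=[[0.007, 0.039, 0.02], [0.014, 0.0776, 0.04], [0.014, 0.0776, 0.059], [0.014, 0.0776, 0.059], [0.014, 0.0776, 0.059]], twist=[[0, 0, -5], [0, 0, -10.4], [0, 0, -10.4], [0, 0, -10.4], [0, 0, -10.4]], claw=[0.085, 0.085, 0.085, 0.085, 0.085])

```text
t: 8.1
eef_pos: [0.4843, -0.1372, 0.1807]
orientation: [0.004, -3.141, 0.001]
contact_force: [0.6, -0.3, 0.4]
width: 0.0853
```

```bash
python3 - <<'E'
from h import *
from cell import arm
s=arm.read_state(); print(s["eef_pos"],s["contact_force"]);plan(s,[.4838,-.1365,.102],90.5)
E
```

```text
[ 0.4843338  -0.13722562  0.18069264] [ 0.61510547 -0.33164526  0.446062  ]
to [0.4838, -0.1365, 0.102] travel [0.0005 0.0008 0.0787] twist [-0.02 -0.02 -0.34]
```

>>> drive_tool(travel=[[0, 0.001, 0.03], [0, 0.001, 0.06], [0, 0.001, 0.078], [0, 0.001, 0.078], [0, 0.001, 0.078]], twist=[[0, 0, 0], [0, 0, 0], [0, 0, 0], [0, 0, 0], [0, 0, 0]], claw=[0.085, 0.085, 0.085, 0.05, 0.035], newtons=60)

```text
t: 8.6
eef_pos: [0.4848, -0.1364, 0.1034]
orientation: [-0.007, 3.141, -0.001]
contact_force: [0.5, 0.7, -0.1]
width: 0.059
```

>>> drive_tool(travel=[[0, 0, 0], [0, 0, 0], [0, 0, 0], [0, 0, 0], [0, 0, 0]], twist=[[0, 0, 0], [0, 0, 0], [0, 0, 0], [0, 0, 0], [0, 0, 0]], claw=[0.005, 0.005, 0.005, 0.005, 0.005], newtons=60)

```text
t: 9.1
eef_pos: [0.4848, -0.1359, 0.1033]
orientation: [-0.01, 3.14, -0.0]
contact_force: [-2.9, -0.4, 12.2]
width: 0.0145
```

```bash
cat >> h.py <<'E'
def ax(y): return [.5117+.0628*(y-.1126),y]
E
python3 - <<'E'
from h import *
from cell import arm
s=arm.read_state(); print(s["eef_pos"],s["contact_force"])
R=Ro.from_rotvec(s["orientation"]);print(R.as_matrix().round(3))
for y in(-.12,-.10,-.08): plan(s,ax(y)+[.1038],86.3)
E
```

```text
[ 0.48483564 -0.13585297  0.10328385] [-2.8735266  -0.36783611 12.23242365]
[[-1.    -0.006  0.001]
 [-0.006  1.    -0.   ]
 [-0.001 -0.    -1.   ]]
to [0.49709272000000004, -0.12, 0.1038] travel [-0.0124  0.0158 -0.0005] twist [-0.02  0.08  4.06]
to [0.49834872, -0.1, 0.1038] travel [-0.0137  0.0358 -0.0005] twist [-0.02  0.08  4.06]
to [0.49960472000000006, -0.08, 0.1038] travel [-0.0151  0.0558 -0.0005] twist [-0.02  0.08  4.06]
```

>>> drive_tool(travel=[[-0.002, 0.006, -0.0005], [-0.005, 0.013, -0.0005], [-0.008, 0.02, -0.0005], [-0.011, 0.028, -0.0005], [-0.0137, 0.036, -0.0005]], twist=[[0, 0, 1], [0, 0, 2], [0, 0, 3], [0, 0, 4], [0, 0, 4.2]], claw=[0.005, 0.005, 0.005, 0.005, 0.005], newtons=80)

```text
t: 9.6
eef_pos: [0.4979, -0.1003, 0.1034]
orientation: [0.108, 3.139, -0.002]
contact_force: [-2.1, -7.0, 5.7]
width: 0.0141
```

```bash
python3 - <<'E'
from h import *
from cell import arm
c=arm.read_camera("top");np.savez("pics/top3.npz",**c)
s=arm.read_state(); print(s["eef_pos"],s["contact_force"],s["torque"],s["width"])
R=Ro.from_rotvec(s["orientation"]).as_matrix();print(np.degrees(np.arctan2(R[1,1],R[0,1])))
a=cv2.resize(c["frame"][:,:,::-1][180:285,230:370],(800,600),interpolation=cv2.INTER_CUBIC)
cv2.imwrite("pics/s4.png",a)
E
```

```text
[ 0.49847809 -0.0988554   0.1034099 ] [-1.4725509  -3.87201068  5.86594926] [-1.24324163  0.41856089  0.02013952] 0.013824127518321972
86.14888045443895
```

View pics/s4.png

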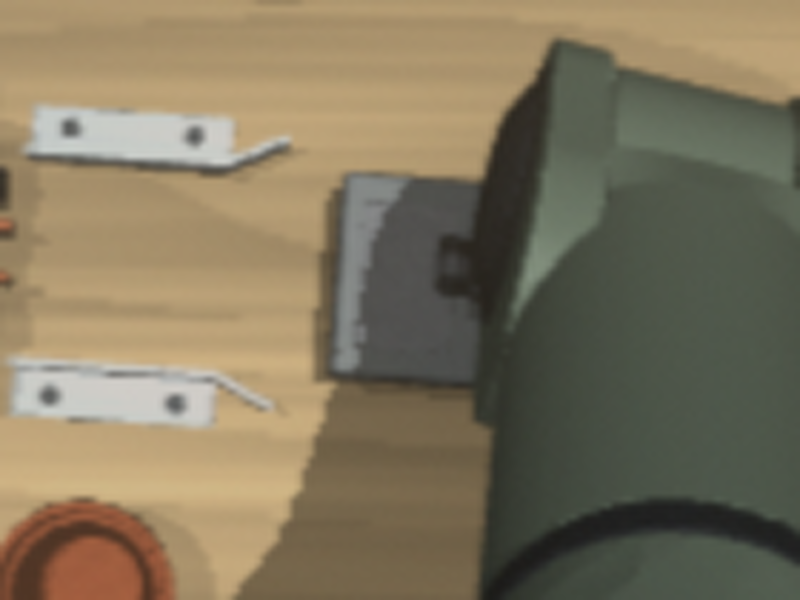

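The pack's front top edge runs (347,174)-(333,375), in front of the flares at (288,143) and (272,406).

```bash
python3 - <<'E'
from h import *
from cell import arm
c=dict(np.load("pics/top3.npz"));k=800/140
P=lambda u,v:((u+.5)/k-.5+230,(v+.5)/k-.5+180)
a,b=[pix2w(c,P(*q),.095) for q in[(347,174),(333,375)]];m=(a+b)/2;d=a-b
print(a,b,m,"yaw",np.degrees(np.arctan2(d[0],-d[1])),"lat off axis",m[0]-(.5111+.0628*(m[1]-.1126)))
s1=[pix2w(c,P(*q),.095) for q in[(480,183),(480,386)]];print(np.round(s1,4))
for q in[(28,153),(228,169),(12,358),(213,375)]: print(pix2w(c,P(*q),.036).round(4))
s=arm.read_state()
for y in(-.06,-.02,.0): plan(s,[.5107+.0628*(y-.1126),y,.1038],86.3)
E
```

```text
[ 5.51543004e-01 -4.24989016e-04  9.50000000e-02] [0.45430664 0.00573119 0.095     ] [0.50292482 0.0026531  0.095     ] yaw 86.37735196140353 lat off axis -0.0012705134277074537
[[ 0.5477 -0.065   0.095 ]
 [ 0.4496 -0.065   0.095 ]]
[0.5671 0.1606 0.036 ]
[0.5599 0.0586 0.036 ]
[0.4629 0.1664 0.036 ]
[0.4552 0.0649 0.036 ]
to [0.49986072000000004, -0.06, 0.1038] travel [ 0.0012  0.0389 -0.0004] twist [-0.03  0.06 -0.15]
to [0.50237272, -0.02, 0.1038] travel [ 0.0014  0.0789 -0.0004] twist [-0.03  0.06 -0.15]
to [0.50362872, 0.0, 0.1038] travel [ 0.0015  0.099  -0.0004] twist [-0.03  0.06 -0.15]
```

>>> drive_tool(travel=[[-0.001, 0.015, 0], [-0.0012, 0.03, 0], [-0.0012, 0.045, 0], [-0.0012, 0.055, 0], [-0.0012, 0.065, 0]], twist=[[0, 0, 0], [0, 0, 0], [0, 0, 0], [0, 0, 0], [0, 0, 0]], claw=[0.005, 0.005, 0.005, 0.005, 0.005])

```text
t: 10.15
eef_pos: [0.5037, -0.0352, 0.1034]
orientation: [0.106, 3.139, -0.001]
contact_force: [-0.9, -8.0, 4.7]
width: 0.0142
```

>>> drive_tool(travel=[[0, 0.008, 0], [0, 0.016, 0], [0, 0.024, 0], [0, 0.032, 0], [0, 0.04, 0]], twist=[[0, 0, 0], [0, 0, 0], [0, 0, 0], [0, 0, 0], [0, 0, 0]], claw=[0.005, 0.005, 0.005, 0.005, 0.005])

```text
t: 10.65
eef_pos: [0.5064, 0.0044, 0.1034]
orientation: [0.107, 3.139, -0.001]
contact_force: [-0.4, -8.3, 5.4]
width: 0.0144
```

>>> drive_tool(travel=[[0, 0.008, 0], [0, 0.016, 0], [0, 0.024, 0], [0, 0.032, 0], [0, 0.04, 0]], twist=[[0, 0, 0], [0, 0, 0], [0, 0, 0], [0, 0, 0], [0, 0, 0]], claw=[0.005, 0.005, 0.005, 0.005, 0.005])

```text
t: 11.15
eef_pos: [0.509, 0.0443, 0.1034]
orientation: [0.107, 3.139, -0.002]
contact_force: [-0.1, -7.5, 5.5]
width: 0.014
```

>>> drive_tool(travel=[[0, 0.001, 0], [0, 0.002, 0], [0, 0.003, 0]], twist=[[0, 0, 0], [0, 0, 0], [0, 0, 0]], claw=[0.005, 0.005, 0.005])

```text
t: 11.45
eef_pos: [0.5092, 0.047, 0.1034]
orientation: [0.107, 3.139, -0.002]
contact_force: [-0.9, -9.9, 5.3]
width: 0.0144
```

>>> drive_tool(travel=[[0, 0.001, 0], [0, 0.002, 0], [0, 0.003, 0]], twist=[[0, 0, 0], [0, 0, 0], [0, 0, 0]], claw=[0.005, 0.005, 0.005])

```text
t: 11.75
eef_pos: [0.5094, 0.0499, 0.1034]
orientation: [0.107, 3.139, -0.002]
contact_force: [0.3, -9.9, 5.7]
width: 0.0145
```

Force went up about 2 N, so the pins are probably touching. I'll use 1–1.5 mm steps from here.

>>> drive_tool(travel=[[0, 0.0008, 0], [0, 0.0015, 0]], twist=[[0, 0, 0], [0, 0, 0]], claw=[0.005, 0.005])

```text
t: 11.95
eef_pos: [0.5095, 0.0515, 0.1034]
orientation: [0.107, 3.139, -0.001]
contact_force: [-0.2, -9.5, 6.1]
width: 0.0141
```

>>> drive_tool(travel=[[0, 0.0008, 0], [0, 0.0015, 0]], twist=[[0, 0, 0], [0, 0, 0]], claw=[0.005, 0.005])

```text
t: 12.15
eef_pos: [0.5096, 0.0529, 0.1034]
orientation: [0.107, 3.139, -0.002]
contact_force: [-0.3, -8.4, 6.6]
width: 0.0142
```

>>> drive_tool(travel=[[0, 0.001, 0], [0, 0.002, 0]], twist=[[0, 0, 0], [0, 0, 0]], claw=[0.005, 0.005])

```text
t: 12.35
eef_pos: [0.5097, 0.0549, 0.1034]
orientation: [0.107, 3.139, -0.002]
contact_force: [-1.1, -7.8, 4.6]
width: 0.0142
```

>>> drive_tool(travel=[[0, 0.001, 0], [0, 0.002, 0]], twist=[[0, 0, 0], [0, 0, 0]], claw=[0.005, 0.005])

```text
t: 12.55
eef_pos: [0.5098, 0.0569, 0.1034]
orientation: [0.107, 3.139, -0.002]
contact_force: [-0.6, -9.1, 6.8]
width: 0.0142
```

>>> drive_tool(travel=[[0, 0.001, 0], [0, 0.002, 0]], twist=[[0, 0, 0], [0, 0, 0]], claw=[0.005, 0.005])

```text
t: 12.75
eef_pos: [0.51, 0.0589, 0.1034]
orientation: [0.107, 3.139, -0.002]
contact_force: [-0.9, -10.1, 6.0]
width: 0.0141
```

>>> drive_tool(travel=[[0, 0.0008, 0], [0, 0.0015, 0]], twist=[[0, 0, 0], [0, 0, 0]], claw=[0.005, 0.005])

```text
t: 12.95
eef_pos: [0.5101, 0.0604, 0.1034]
orientation: [0.107, 3.139, -0.002]
contact_force: [-0.1, -8.4, 7.2]
width: 0.0145
```

>>> drive_tool(travel=[[0, 0.001, 0], [0, 0.002, 0]], twist=[[0, 0, 0], [0, 0, 0]], claw=[0.005, 0.005])

```text
t: 13.15
eef_pos: [0.5102, 0.0623, 0.1034]
orientation: [0.107, 3.139, -0.002]
contact_force: [-0.6, -8.9, 6.0]
width: 0.0145
```

>>> drive_tool(travel=[[0, 0.0008, 0], [0, 0.0015, 0]], twist=[[0, 0, 0], [0, 0, 0]], claw=[0.005, 0.005])

```text
t: 13.35
eef_pos: [0.5103, 0.0637, 0.1034]
orientation: [0.107, 3.139, -0.002]
contact_force: [-1.0, -9.9, 7.1]
width: 0.0139
```

>>> drive_tool(travel=[[0, 0.001, 0], [0, 0.002, 0]], twist=[[0, 0, 0], [0, 0, 0]], claw=[0.005, 0.005])

```text
t: 13.55
eef_pos: [0.5104, 0.0656, 0.1034]
orientation: [0.107, 3.139, -0.002]
contact_force: [-1.0, -9.8, 7.1]
width: 0.0142
```

>>> drive_tool(travel=[[0, 0.0008, 0], [0, 0.0015, 0]], twist=[[0, 0, 0], [0, 0, 0]], claw=[0.005, 0.005])

```text
t: 13.75
eef_pos: [0.5105, 0.0671, 0.1034]
orientation: [0.107, 3.139, -0.002]
contact_force: [-1.6, -11.2, 7.2]
width: 0.0142
```

>>> drive_tool(travel=[[0, 0.0008, 0], [0, 0.0015, 0]], twist=[[0, 0, 0], [0, 0, 0]], claw=[0.005, 0.005])

```text
t: 13.95
eef_pos: [0.5107, 0.0681, 0.1035]
orientation: [0.108, 3.139, -0.003]
contact_force: [-0.5, -15.7, 9.9]
width: 0.0144
```

>>> drive_tool(travel=[[0, 0.0005, 0], [0, 0.001, 0]], twist=[[0, 0, 0], [0, 0, 0]], claw=[0.005, 0.005])

```text
t: 14.15
eef_pos: [0.5109, 0.0685, 0.1036]
orientation: [0.108, 3.139, -0.004]
contact_force: [-1.0, -18.9, 11.1]
width: 0.0142
```

>>> drive_tool(travel=[[0, 0.0004, 0], [0, 0.0006, 0], [0, 0.0006, 0]], twist=[[0, 0, 0], [0, 0, 0], [0, 0, 0]], claw=[0.005, 0.005, 0.005])

```text
t: 14.45
eef_pos: [0.5109, 0.0687, 0.1036]
orientation: [0.109, 3.139, -0.004]
contact_force: [-0.7, -20.0, 12.1]
width: 0.014
```

```bash
python3 - <<'E'
from h import *
from cell import arm
c=arm.read_camera("scene")
s=arm.read_state(); print(s["eef_pos"],s["contact_force"],s["torque"],s["width"])
a=cv2.resize(c["frame"][:,:,::-1][140:290,210:410],(800,600),interpolation=cv2.INTER_CUBIC)
cv2.imwrite("pics/s5.png",a)
E
```

```text
[0.51088971 0.06866599 0.10360013] [ -0.24296064 -19.98263327  10.75432724] [-4.29505914  0.18581438  0.19025895] 0.014585516486766259
```

View pics/s5.png

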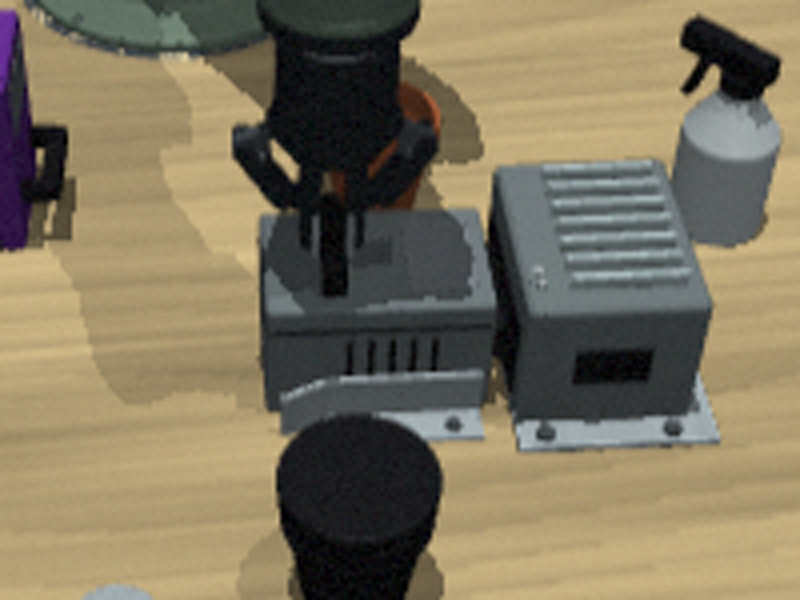

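The pack sits straight between the guides with its front end at the contact block (about (492,290)). I'll release it and retreat straight up.

>>> drive_tool(travel=[[0, 0, 0], [0, 0, 0], [0, 0, 0], [0, 0, 0], [0, 0, 0]], twist=[[0, 0, 0], [0, 0, 0], [0, 0, 0], [0, 0, 0], [0, 0, 0]], claw=[0.06, 0.06, 0.06, 0.06, 0.06])

```text
t: 15.0
eef_pos: [0.5104, 0.0718, 0.1028]
orientation: [-0.104, -3.14, -0.0]
contact_force: [0.5, 0.3, -0.3]
width: 0.0598
```

>>> drive_tool(travel=[[0, 0, -0.02], [0, 0, -0.05], [0, 0, -0.09], [0, -0.04, -0.13], [0, -0.08, -0.15]], twist=[[0, 0, 0], [0, 0, 0], [0, 0, 0], [0, 0, 0], [0, 0, 0]], claw=[0.06, 0.06, 0.06, 0.06, 0.06])

```text
t: 15.5
eef_pos: [0.5056, -0.0068, 0.2546]
orientation: [0.1, 3.138, 0.001]
contact_force: [0.6, -1.5, -0.7]
width: 0.0598
```

>>> drive_tool(travel=[[0, -0.045, 0], [0, -0.09, 0], [0, -0.135, 0], [0, -0.18, 0], [0, -0.18, 0]], twist=[[0, 0, 0], [0, 0, 0], [0, 0, 0], [0, 0, 0], [0, 0, 0]], claw=[0.06, 0.06, 0.06, 0.06, 0.06])

```text
t: 16.0
eef_pos: [0.4918, -0.1928, 0.2525]
orientation: [0.116, 3.139, -0.003]
contact_force: [0.2, 1.1, 0.8]
width: 0.0601
```

```bash
python3 - <<'E'
from h import *
from cell import arm
c=arm.read_camera("top");np.savez("pics/top4.npz",**c)
s=arm.read_state(); print(s["t"],s["eef_pos"],s["contact_force"])
a=cv2.resize(c["frame"][:,:,::-1][165:300,150:330],(800,600),interpolation=cv2.INTER_CUBIC)
cv2.imwrite("pics/s6.png",a)
E
```

```text
16.05 [ 0.49238591 -0.18971523  0.25230942] [0.27681617 0.38996514 0.29495991]
```

View pics/s6.png

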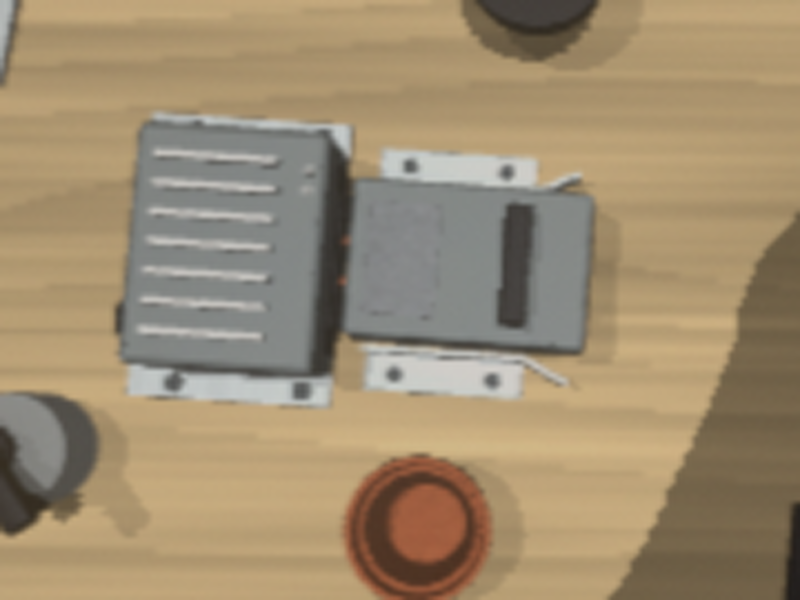

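Pack front top corners are (357,181) and (344,335), with the pins at (345,240) and (342,281). As a check, I'll compare the front with the stop positions from the first bay crop.

```bash
python3 - <<'E'
from h import *
c=dict(np.load("pics/top4.npz"));k=800/180
P=lambda u,v:((u+.5)/k-.5+150,(v+.5)/k-.5+165)
K=np.array([pix2w(c,P(*q),.095) for q in[(357,181),(594,197),(583,352),(344,335)]]);print(K.round(4))
d=K[0]-K[3];print("yaw",np.degrees(np.arctan2(d[0],-d[1])))
dd=np.array([.0628,.998]);o=np.array([.5184,.187])
print("front along", [((q[:2]-o)@dd).round(4) for q in(K[0],K[3])])
c=dict(np.load("pics/top0.npz"));B=lambda u,v:((u+.5)/5.7-.5+165,(v+.5)/5.7-.5+180)
for q,z in[((378,185),.06),((367,318),.06),((384,226),.055),((381,276),.055)]: w=pix2w(c,B(*q),z);print("stop/pin",w.round(4),((w[:2]-o)@dd).round(4))
E
```

```text
[[0.5631 0.167  0.095 ]
 [0.5544 0.0192 0.095 ]
 [0.458  0.0252 0.095 ]
 [0.4672 0.1729 0.095 ]]
yaw 86.47619126194189
front along [np.float64(-0.0171), np.float64(-0.0173)]
stop/pin [0.548  0.1679 0.06  ] -0.0172
stop/pin [0.4815 0.1719 0.06  ] -0.0174
stop/pin [0.5279 0.165  0.055 ] -0.0213
stop/pin [0.5028 0.166  0.055 ] -0.022
```

```bash
python3 -c "
from cell import arm
print(arm.job_done())"
```

```text
the job is handed in; nothing more can be done
None
```

The pack is lying on its base with the handle up, pushed in between the guides and resting on the charger's contacts. I handed the job in at about 16 s on the robot's clock, but one mistake early on could count against it.

- **Tipping:** I pushed the pack over towards the bay with the closed fingers, using about 4 N. It fell about in place.
- **Sliding in:** I gripped the handle and turned the pack about 4° into line. I then slid it along the bench in steps of about 1–3 mm near the end, until the force rose at the stops. The wrist reached about 20 N, of which 8–10 N was sliding friction, so the charger took roughly 10–12 N.
- **Last checks:** After release, the pack's front was 17.2 mm in front of the housing. The stop faces measured 17.3 mm from the first picture. The pack was square to the bay, the arm was clear with no contact force, and the pots and sprayer near the bay looked undisturbed. I took no final picture of the things at the other end of the bench.
- **What went wrong:** On the first tipping attempt a gripper knuckle landed on the pack's upper edge, and the readings briefly showed about 77 N up and 43 N sideways. I backed off, saw the pack had not moved, and redid the push with the gripper turned 90°. If the knuckle counts as the gripper's body, that press went over the 40 N limit. The wrist force stayed under 120 N in the readings I took.

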